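# Find the hidden release and open the controller's battery hatch

### The arm

A 6-joint arm with a two-finger parallel gripper is mounted at the origin on the work surface. World frame = base frame: x ahead of the robot, y to its left, z up, the work surface at z = 0. Lengths are in mm, angles in rad, forces in N, time in s.
With the tool pointing down it reaches from about 275 to 825 mm from the base axis. Payload 4.9 kg.
Tool frame: the origin (TCP) lies at the very end of the fingers, on their centre line; the grasp point (between the pads) lies 19 mm behind it; z points along the fingers, y is the line along which they close (so a half turn about z gives the same grasp; the last joint's range is limited). The gripper opens to 85 mm and grips with 20 to 120 N. Pads are 22 mm wide; open, the fingers measure 114 mm over their backs; the gripper's body (76 mm by 85 mm) begins 54 mm behind the grasp point. The pads swing forward as they close: fully open they stand 13 mm farther back than shut.
Start: joints at [1.179, 0.326, -0.193, 1.052, 0, 1.437], TCP at [140.218, 531.843, 231.281] pointing down, gripper open.
Joint ranges: [-2.65, 2.65], [-0.97, 1.79], [-1.3, 1.35], [-1.93, 2.1], [-1.47, 1.37], [-3.14, 3.14]. Speed limits (rad/s): [2.57, 2.57, 3.14, 3.14, 3.14, 3.14].

### API

Orientations are given as [roll, pitch, yaw] about the fixed x, y, z axes, in that order (R = Rz(yaw) Ry(pitch) Rx(roll)).
In Python, from bench import bot, solve_ik, imaging gives the robot as it stands. Calls block until the motion is done:
- bot.move_ptp(position, orientation): joint-space move of the TCP to a pose.
- bot.movel(position, rot=None, max_speed=150, threshold=None): straight line of the TCP; rot=None keeps the orientation; max_speed is the mean speed in mm/s. With threshold (N) it stops when the force on the tool has changed by that much, and returns True; else False.
- bot.move_j(angles): joint-space move.
- bot.grip(opening, effort=None): opening from 0.0 (shut) to 1.0 (fully open); effort is the grip in N (None keeps the last); returns when the fingers have stopped.
- bot.dwell(seconds).
- solve_ik(position, orientation): joint angles nearest the present ones, or None.
- bot.get_state(): the state.
- imaging.capture(name): name is "scene" or "side" or "wrist"; returns the picture (400x640x3 uint8, blue, green, red); there is no depth.
- imaging.camera_model(name): a dict with "K" (3x3 intrinsics, pixels), "position" and "rotation" of the camera in the world. Camera axes: x right, y up, looking along -z (the intrinsics and any distortion apply to the point x, -y, -z); pixel columns grow to the right and rows downward; lengths in mm; the calibration is good to about 2 mm. A picture is of the moment at which its call begins: read the wrist's pose just before it. camera_model takes no time and is no camera call; for the wrist camera it gives the pose at the moment of the call.
A pose or a line that the arm cannot do raises bot.IKError and nothing moves.
- bot.sign_off(): hands the job in; it is judged then, once.
The state is a dict: "t": time; "qpos": joint angles; "joint_velocities": joint speeds; "effort": joint torques, N m; "tcp_pos": TCP position; "orientation": TCP orientation; "contact_force": force on the tool from outside, world axes, zero at the start; "wrist_torque": the same for the moment, N m; "opening": opening from 0.0 (shut) to 1.0 (fully open); "gripper_force": force on a finger pad.
Only numpy, scipy, OpenCV 4.12 (cv2) and the standard library are available. Lean on these libraries where they do the work, as an engineer would, in place of code of your own. Each camera call takes 0.05 s, during which the arm holds its last target. There are 200 camera calls.

### The job

Open the battery bay of the grey irrigation controller on the bench, ready for a battery change: feel along the plain strip in front of its hatch for the flush, unmarked release button and press it in so that the hatch springs up. Then push the hatch over backwards with the fingers until it rests fully open, and move clear. Nothing is to be picked up: leave the fresh batteries, grass pots, meter, marker and spray bottle where they stand.

Things in the scene. Friction and masses are not known exactly. Their poses are not given: they have to be found in the camera images.
- controller: Light-grey irrigation controller, 260 mm deep (x) by 320 wide (y) by 90 high, screwed to the bench. Origin: centre of its underside; x points to its rear, away from the robot, y to its left, z up. On its flat top (z = 90 mm), front to rear: 27 mm rim; plain strip between two covers (keypad right, display left) 3.5 mm higher than it; 12 mm bar; slate-grey hatch; 66 mm rear deck.
- strip_mid (a point): Middle of the plain light-grey strip's top face, on the controller at x = -75, y = 0, z = 90 mm. Strip: level, rigid, controller y -76 to 76 and x -103 to -47 mm. The release button lies somewhere along it: centred across it (x = -75 mm), its centre at any y from -40 to 40 mm, different each time and not reported: find it by touch or by eye.
- release (a joint): Travel of the release button (m), a slightly darker grey plate 60 mm (controller y) by 42 mm (x) in a recess of 62 by 44 mm. 0 = out, its face 2 mm below the strip's face; 0.005 = fully in, 7 mm below. Spring: starts to move at about 1.8 N, fully in at about 7 N, comes out when let go. From about 3 mm in it frees the hatch.
- hatch (a joint): Hatch angle (rad): 0 = shut, flush; 1.57 = upright; 1.95 = fully open, leaning back on its stop. A bolt holds it shut; once freed, within a second a spring kicks it up to about 1.2 and holds it there. Under 2 N pushes it further; let go before upright it falls back to about 1.2, past upright it falls to its stop.
- hatch_hinge (a point): Middle of the hatch's hinge line, on the controller at x = 62, y = 0, z = 88 mm; the line runs along the controller's y. The hatch is a 5 mm plate, 150 mm wide (y), reaching 95 mm from the hinge towards the robot when shut. In the bay under it lie four old batteries, tops 20 mm below the panel. A catch hook, 16 mm wide, juts 16 mm from its underside near the middle of its free edge.
- hatch_edge (a point): Middle of the hatch's free edge, 95 mm from the hinge line; moves with the hatch. Shut, it lies at controller x = -33 mm.
- cell_a: Fresh round battery, green and brass, 33 mm diameter, 61 mm tall, standing on end left of the controller. Origin: centre of its underside. To be left alone.
- cell_b: Second fresh battery, same as cell_a, standing left of the controller, farther back. To be left alone.
- pot_a: Grass pot, 109 mm diameter, 187 mm tall: brown pot, white collar, clear tube with a white lid. Stands left of the controller, beyond the batteries. Origin: centre of its underside. To be left alone, like its four fellows in the tray fixed along the back.
- meter: Black handheld meter lying on its back, 82 by 148 by 34 mm, right of the controller. Origin: centre of its underside. To be left alone.
- marker: Grey and black marker pen, 136 mm long, 13 mm thick, lying right of the controller. Origin: centre of its underside. To be left alone.
- sprayer: White spray bottle with yellow trigger head, 72 mm diameter, 185 mm tall, right of the meter. Origin: centre of its underside. To be left alone.

How it is judged (in metres and radians):
On the way, in this order (a step that is already met when the one before it is completed fails the run):
1. the release button is pressed in (2 mm or more) (value of joint release above 0.002 m), for 0.05 s.
2. the hatch is pushed over backwards past 1.75 rad (value of joint hatch above 1.75 rad), for 0.2 s.
At the end, for the whole second after the job is handed in: The hatch rests fully open (joint above 1.75 rad, still), the release button has sprung out again (under 1.5 mm), and no loose thing has moved more than 15 mm (value of joint hatch above 1.75 rad and velocity of joint hatch between -0.1 and 0.1 rad/s and value of joint release below 0.0015 m); the robot touches nothing.
It fails at once if a bystander is picked up, tipped or moved more than 15 mm (distance of any of cell_a, cell_b, pot_a, meter, marker, sprayer from where it was at the start of the episode above 0.015 m).
It also fails if it takes over 51 s, if anything falls off the work surface, if the arm or the gripper's body presses on something with over 40 N, if the wrist force passes 120 N, or if a joint passes its speed limit or range.

## Working session

There is one attempt and no reset: what is moved stays moved. The work goes in short steps, each a Python script; the robot and the scene stay as the last script left them, time stands still between calls to the robot, and variables do not carry over. Pictures are saved under pics/ and viewed, at most 10 in all, crops included, and the job is handed in when it is done.

```bash
mkdir -p pics; ls
python3 - <<'E'
from bench import bot, solve_ik, imaging
import cv2
for n in ("scene","side"):
    cv2.imwrite(f"pics/{n}0.png",imaging.capture(n))
    m=imaging.camera_model(n); print(n,m)
print(bot.get_state())
E
```

```text
pics
scene {'K': array([[426.89443185,   0.        , 315.97980834],
       [  0.        , 426.89443185, 193.5892992 ],
       [  0.        ,   0.        ,   1.        ]]), 'position': array([1098.05125476,  -89.28958788,  902.75672697]), 'rotation': array([ 0.58146406, -0.00828529,  1.38625516])}
side {'K': array([[424.38614682,   0.        , 311.57124959],
       [  0.        , 424.38614682, 198.40350671],
       [  0.        ,   0.        ,   1.        ]]), 'position': array([176.68257517, 947.93111109, 922.70731491]), 'rotation': array([ 0.87626465, -0.01919542, -2.72691111])}
{'t': 0.1, 'qpos': array([ 1.17883254e+00,  3.26898723e-01, -1.93456320e-01,  1.05198722e+00,
       -2.66663077e-05,  1.43655338e+00]), 'joint_velocities': array([ 0.00101265, -0.00063621,  0.00180752, -0.00126131,  0.00184668,
       -0.00227724]), 'effort': array([ 2.54867984e-03, -4.44239724e+01,  2.63039052e+01,  7.87985598e-03,
       -6.63847644e-06, -8.65909925e-06]), 'tcp_pos': array([140.00815852, 531.36075649, 230.5748204 ]), 'orientation': array([-3.14005706e+00, -1.80482027e-04,  2.88387169e+00]), 'contact_force': array([-0.26241887,  0.38586039, -0.22325265]), 'wrist_torque': array([ 0.0400554 , -0.03421857,  0.00027607]), 'gripper_force': 0.0, 'opening': 1.0009368583810212}
```

View pics/scene0.png

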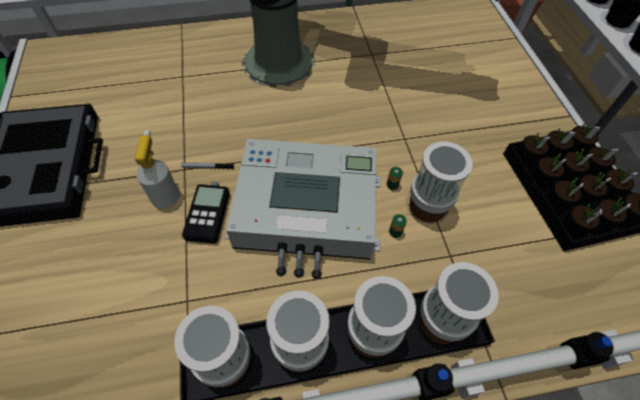

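View pics/side0.png

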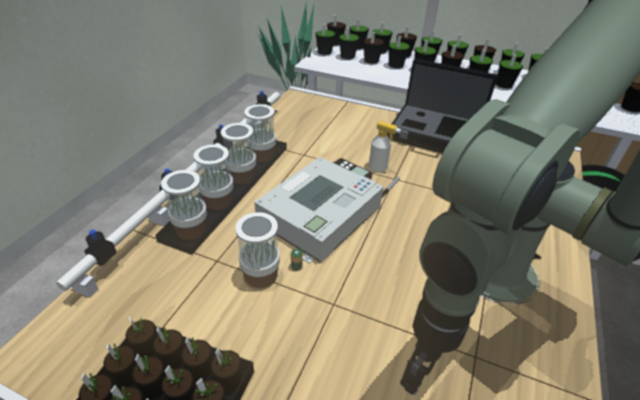

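Scene shows the controller's top corners at about (245,142), (377,143), (375,250), (231,245). The dark hatch is centred near (305,192), and a faint rectangle at (300,160) in the strip looks like the button. Next I'll measure the hatch and zoom in.

```bash
cat > h.py <<'E'
import numpy as np, cv2
from scipy.spatial.transform import Rotation as R
from bench import bot, solve_ik, imaging
def ray(m,px,z):
    K=m["K"]; px=np.atleast_2d(px).astype(float)
    d=np.c_[(px[:,0]-K[0,2])/K[0,0],-(px[:,1]-K[1,2])/K[1,1],-np.ones(len(px))]
    r=np.asarray(m["rotation"]); r=r if r.shape==(3,3) else R.from_euler("xyz",r).as_matrix()
    d=d@r.T; p=m["position"]
    return p+d*((z-p[2])/d[:,2])[:,None]
E
python3 - <<'E'
from h import *
im=cv2.imread("pics/scene0.png")
c=im[130:265,220:390]; cv2.imwrite("pics/crop0.png",cv2.resize(c,None,fx=4.5,fy=4.4,interpolation=cv2.INTER_CUBIC))
for n,box in (("scene",(260,165,350,218)),("side",(295,165,350,215))):
    im=cv2.imread(f"pics/{n}0.png"); m=imaging.camera_model(n)
    x0,y0,x1,y1=box; g=cv2.cvtColor(im,cv2.COLOR_BGR2GRAY)[y0:y1,x0:x1]
    t,mk=cv2.threshold(g,0,255,cv2.THRESH_BINARY_INV+cv2.THRESH_OTSU)
    cs,_=cv2.findContours(mk,cv2.RETR_EXTERNAL,cv2.CHAIN_APPROX_NONE)
    k=max(cs,key=cv2.contourArea).reshape(-1,2)+[x0,y0]
    w=ray(m,k,90)[:,:2]; print(n,t,k.min(0),k.max(0),cv2.minAreaRect(w.astype(np.float32)))
    print(ray(m,[[300,160]],90) if n=="scene" else "")
E
```

```text
scene 111.0 [269 172] [339 212] ((563.6691284179688, -8.338729858398438), (153.48883056640625, 98.93038177490234), 74.58596801757812)
[[472.41052764  -4.69677484  90.        ]]
side 155.0 [295 175] [342 210] ((564.086669921875, -9.605850219726562), (152.12445068359375, 98.7898941040039), 74.37638854980469)
```

View pics/crop0.png

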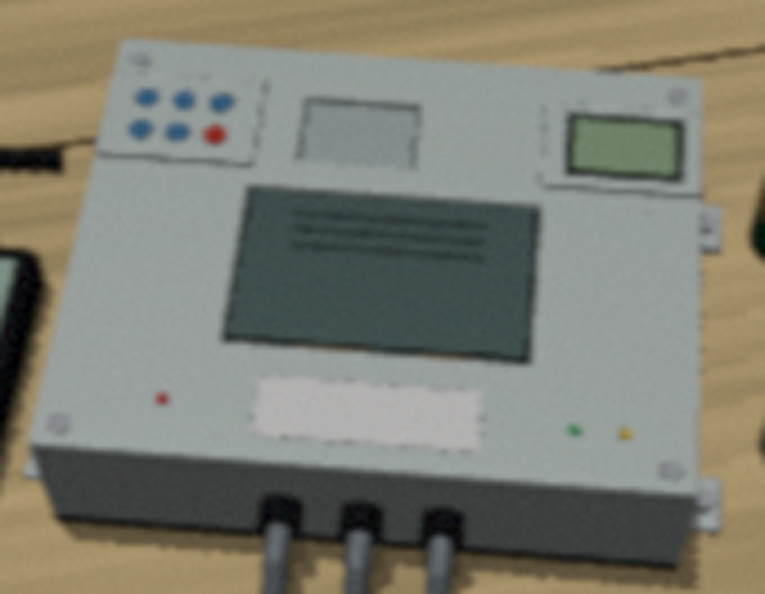

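The zoom shows the button clearly as a darker rectangle centred at about (300,160) in the full image. Both views agree on the hatch rectangle, centred near (564,-9) with yaw about -15.5°. That puts the controller origin at about (550,-5) and the button at controller (-75,-20).

```bash
cat >> h.py <<'E'
YAW=np.radians(74.5-90); RZ=R.from_euler("z",YAW).as_matrix()
ORG=np.array([563.9,-9.0,0])-RZ@[14.5,0,0]
W=lambda x,y,z: ORG+RZ@[x,y,z]
DOWN=[np.pi,0,YAW+np.pi]
E
python3 - <<'E'
from h import *
for d in (DOWN,[np.pi,0,YAW]):
    print(solve_ik(W(-75,-20,110),d),solve_ik(W(80,-45,140),d))
bot.movel([140,531,330],max_speed=200)
bot.grip(0.0)
bot.move_ptp(W(-75,-20,300),DOWN)
bot.movel(W(-75,-20,105),max_speed=150)
s=bot.get_state(); print(s["t"],s["tcp_pos"],W(-75,-20,105),s["contact_force"])
hit=bot.movel(W(-75,-20,82.5),max_speed=12,threshold=9)
s=bot.get_state(); print(hit,s["t"],s["tcp_pos"],s["contact_force"])
bot.dwell(0.5)
s=bot.get_state(); print(s["t"],s["tcp_pos"],s["contact_force"])
cv2.imwrite("pics/scene1.png",imaging.capture("scene"))
E
```

```text
[-0.1656806   0.31142088 -0.56234192  0.69703352  0.          0.10484543] [-0.23231558  0.52163135 -0.13239208  0.9167729   0.          0.03821045]
[-0.1656806   0.31142088 -0.56234192  0.69703352  0.         -3.03674722] [-0.23231558  0.52163135 -0.13239208  0.9167729   0.         -3.1033822 ]
5.2083 [472.92828004  -4.42653214 105.65805427] [472.31030692  -4.35477441 105.        ] [ 0.4966395   0.172577   -0.03072322]
True 7.0417 [472.34616984  -4.35105567  83.1794278 ] [-0.66163975  0.34623122  5.53973767]
7.5417 [472.33472559  -4.36304858  83.25238014] [-1.19874769 -0.02362272  5.45467172]
```

View pics/scene1.png

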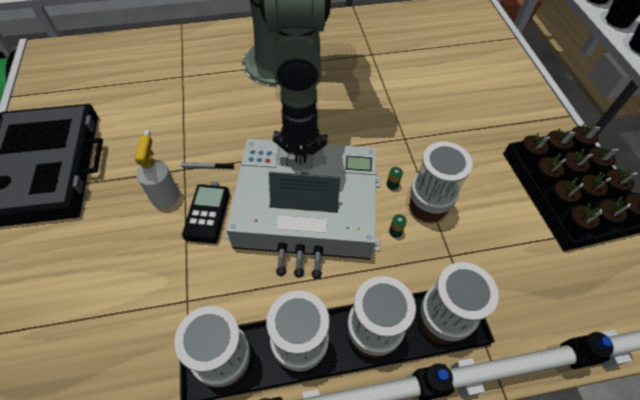

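The button went in (tip at z=83, 5.5 N) and the hatch has sprung up, seen at (305,190). Next I'll back off and push it over, off-centre to miss the hook.

Run:
```python
from h import *
bot.movel(W(-75,-20,140),max_speed=80)
bot.movel(W(-40,-42,140),max_speed=120)
hit=bot.movel(W(64,-42,140),max_speed=50,threshold=15)
s=bot.get_state(); print(hit,s["t"],RZ.T@(s["tcp_pos"]-ORG),s["contact_force"])
bot.dwell(0.4)
bot.movel(W(-20,-42,150),max_speed=100)
bot.movel(W(-75,-42,300),max_speed=150)
bot.dwell(0.3)
s=bot.get_state(); print(s["t"],s["contact_force"])
for n in ("scene","side"): cv2.imwrite(f"pics/{n}2.png",imaging.capture(n))
a,b=[cv2.imread(f"pics/{n}2.png")[100:300,210:480] for n in("scene","side")]
cv2.imwrite("pics/c2.png",cv2.resize(np.hstack([a,b]),(800,296)))
```

```text
True 10.2333 [ 27.31393192 -42.35381884 141.25514478] [-1.84430785 -0.41283372  6.23919668]
12.7583 [ 0.99504906 -0.11163124 -0.34085322]
```

View pics/c2.png

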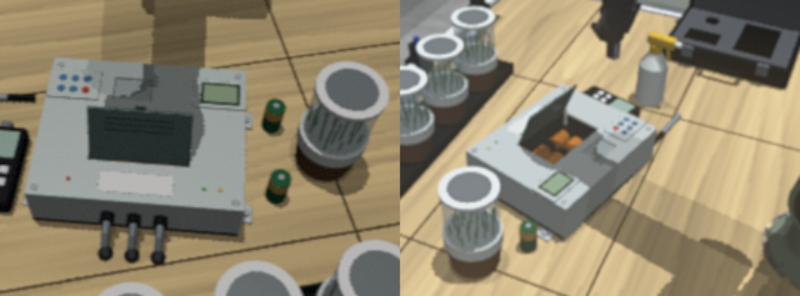

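The first push stopped at x=27 with an upward force. The rising hatch edge probably caught a step on the fingers about 40 mm above the tip. The picture shows the hatch back at about 1.2 rad and nothing else disturbed. I'll push again with the tip higher, so that only the pads touch the edge.

Run:
```python
from h import *
bot.movel(W(-40,-42,162),max_speed=150)
for x in (20,40,56,72):
    hit=bot.movel(W(x,-42,162),max_speed=45,threshold=15)
    s=bot.get_state(); print(hit,s["t"],RZ.T@(s["tcp_pos"]-ORG),RZ.T@s["contact_force"])
    if hit: break
bot.dwell(0.3)
bot.movel(W(-20,-42,170),max_speed=100)
bot.movel(W(-90,-42,300),max_speed=150)
bot.dwell(0.3)
s=bot.get_state(); print(s["t"],s["contact_force"])
for n in ("scene","side"): cv2.imwrite(f"pics/{n}3.png",imaging.capture(n))
a,b=[cv2.imread(f"pics/{n}3.png")[100:300,210:480] for n in("scene","side")]
cv2.imwrite("pics/c3.png",cv2.resize(np.hstack([a,b]),(800,296)))
```

```text
False 15.4417 [ 19.75555745 -41.98800456 162.03631392] [-0.83188776 -0.59451021  0.03308546]
False 16.0333 [ 40.02911006 -42.03456691 161.79754923] [-0.88894833 -1.04508323 -0.12009318]
False 16.5417 [ 56.11018445 -42.02086423 161.84326142] [0.70147969 0.9759126  0.10465491]
False 17.05 [ 72.09414338 -42.00332068 161.85911968] [-0.24428941 -0.99160478 -0.93301488]
19.8583 [-1.1957136  -0.06438155  0.61177371]
```

View pics/c3.png

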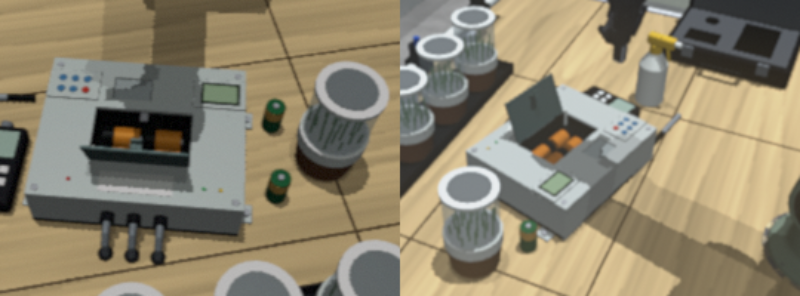

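The hatch now leans back and the bay with the old batteries is visible. I'll check its angle by projection before handing in.

Run:
```python
from h import *
for n in("scene","side"):
    m=imaging.camera_model(n); r=R.from_euler("xyz",m["rotation"]).as_matrix()
    im=cv2.imread(f"pics/{n}3.png"); x0,y0=(260,160) if n=="scene" else (260,130)
    c=cv2.resize(im[y0:y0+80,x0:x0+100],None,fx=4,fy=4)
    for th,col in((1.57,(0,0,255)),(1.75,(0,255,255)),(1.95,(0,255,0))):
        p=[]
        for y in(-75,75):
            v=r.T@(W(62-95*np.cos(th),y,88+95*np.sin(th))-m["position"])
            p.append(tuple(int(q) for q in 4*np.array([m["K"][0,0]*v[0]/-v[2]+m["K"][0,2]-x0,m["K"][1,1]*v[1]/v[2]+m["K"][1,2]-y0])))
        cv2.line(c,p[0],p[1],col,1)
    out=c if n=="scene" else np.hstack([out,c])
cv2.imwrite("pics/c4.png",out)
```

```text
(no output)
```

View pics/c4.png

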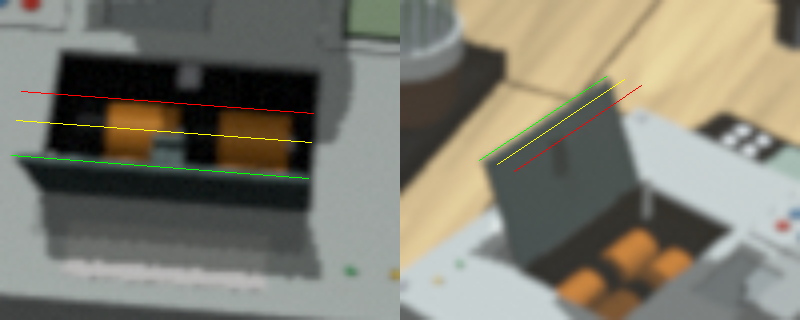

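The hatch edge lies on the green 1.95 rad line in both views, so it is fully open.

```bash
python3 -c "
from bench import bot
print(bot.sign_off())"
```

```text
the job is handed in; nothing more can be done
None
```

The release button was pressed and the hatch rests fully open at about 1.95 rad (checked in both camera views); the arm moved clear, nothing else looked disturbed in the pictures, and the job is handed in at about 20 s of the 51 s limit (no verdict returned).

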